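Pack the spice box and latch its lid

ROBOT

A 6-joint arm with a two-finger parallel gripper is mounted at the origin on a cart in front of the work surface, level with it; the furniture and walls round the work are solid. World frame = base frame: x ahead of the robot, y to its left, z up, the work surface at z = 0. Lengths are in mm, angles in rad, forces in N, time in s.
With the tool pointing down it reaches from about 350 to 850 mm from the base axis. Payload 8.1 kg.
Tool frame: the origin (TCP) lies on the centre line of the jaws, within the pads' length; the fingertips stand 8 mm ahead of it and the grasp point (between the pads) lies 11 mm behind it; z points along the fingers, y is the line along which they close (so a half turn about z gives the same grasp; the last joint's range is limited). The gripper opens to 85 mm and grips with 20 to 120 N. Pads are 22 mm wide; open, the fingers measure 114 mm over their backs; the gripper's body (76 mm by 85 mm) begins 54 mm behind the grasp point. The pads swing forward as they close: fully open they stand 13 mm farther back than shut.
Start: joints at [-1.266, 0.13, 1.488, -0, 1.523, -0.085], TCP at [228.022, -554.988, 239.292] pointing down, gripper open.
Joint ranges: [-2.96, 2.96], [-0.89, 2.26], [0.02, 2.5], [-1.34, 4.48], [0, 2.73], [-2.66, 2.66]. Speed limits (rad/s): [2.39, 2.39, 2.79, 3.14, 3.14, 3.14].

INTERFACE

Orientations are given as a unit quaternion [x, y, z, w].
In Python, from rig import get_state, snapshot, close_job gives the robot as it stands.
- The arm moves only by the tool send_rows, never from a script. Its argument "increments" is a list of rows, each a list of 3 entries, a list of its own where there are three numbers: the finger opening in cm, from 0 to 8.54, then the shift along the tool's x, y, z in cm, then the turn about the tool's z in degrees. In form: [[grip, [x, y, z], roll], ...]. A call has 1 to 20 rows; each row is the pose to reach, as a shift and turn from the pose commanded when the call began, along the tool's axes at that moment; what a row does not reach only later rows make up. A row lasts 1/8 s, in which the tool goes at most 62.5 mm and 10.7 degrees, less where a joint would pass 70% of its speed; a pose out of reach is approached as far as the arm can. A call with a gripper value outside its range is refused whole. The fingers move at their own pace and stop on an object; "newtons" is the grip in N (left out, the last holds). Time passes only in rows, so rows that repeat a pose let the fingers close. It gives the time, the measured TCP pose, the force, the opening and the grip force at its end, in the units of the state.
- get_state(): the state, without advancing time (a new reading comes with each control period).
- snapshot(name): name is "scene" or "top" or "wrist"; returns a dict with "pixels" (400x640x3 uint8, red, green, blue), "fx", "fy", "cx", "cy" (pixels), "world_from_camera" (4x4, takes a point from camera to world coordinates); the wrist camera has in their place "hand_eye" (4x4, takes a point from camera to tool coordinates, whose origin is the TCP and whose axes are the flange's). Camera axes: x right, y up, looking along -z (the intrinsics and any distortion apply to the point x, -y, -z); pixel columns grow to the right and rows downward; lengths in mm; the calibration is good to about 2 mm. A picture is of the moment at which its call begins: read the wrist's pose just before it. There is no depth.
- close_job(): hands the job in; it is judged then, once.
The state is a dict: "time_s": time; "joint_pos": joint angles; "joint_velocities": joint speeds; "tau": joint torques, N m; "tcp_pos": TCP position; "orientation": TCP orientation; "wrist_force": force on the tool from outside, world axes, zero at the start; "wrist_torque": the same for the moment, N m; "finger_gap": finger opening in mm; "grip_force": force on a finger pad.
Only numpy, scipy, OpenCV 4.12 (cv2) and the standard library are available. Lean on these libraries where they do the work, as an engineer would, in place of code of your own. Each camera call takes 0.05 s, during which the arm holds its last target. There are 200 camera calls.

TASK

The red-capped spice jars standing along the worktop's front edge, before the hob, are coming with us to the holiday flat. Unlock the wooden spice box by turning its two red turnbuttons, draw its lid forward from under the lip and set it aside, and stand every one of those jars upright in the box. Then put the lid back, slid fully home under the lip and lying flat, turn both turnbuttons fully across it again, and leave the mug, garlic and timer alone all the while.

Things in the scene. Friction and masses are not known exactly. Their poses are not given: they have to be found in the camera images.
- spice_box: Open wooden box fixed to the worktop. Origin on the worktop under the middle of its cavity; z up, x from the front (robot's side, with the red turnbuttons) to the back, y left. Cavity 152 (x) by 160 mm (y); floor 8 and rim 120 mm above the worktop; outside x -86 to +100, y -94 to +94 mm; pads under the turnbuttons stick out to y = 118 mm either side.
- box_floor (a point): Centre of the box's inner floor, 8 mm above the worktop; axes as the box.
- lip_edge (a point): Middle of the front edge of the overhanging lip at the box's back, at its underside, 15 mm above the rim; axes as the box. The lip runs 19 mm back from here to a riser that stops the lid, and is 13 mm above the rim there; its top is 22 mm above the rim. The lid must be lifted off or laid on at least 25 mm forward of home to clear the lip, then slid back along +x.
- lid_home (a point): Where the centre of the lid's underside lies when home: on the rim, 4 mm behind the box's origin; axes as the box. Home, the back edge is 2 mm from the riser, some 17 mm under the lip. Flared side guides (12 mm above the rim, box x -45 to +85 mm) centre it with about 3 mm of play each side.
- button_left (a joint): Left turnbutton (dark steel plate, red grip fin) on the box's front left corner; vertical axis. 0 = open, plate pointing to the front; grows counter-clockwise seen from above to 1.57 = stop, plate pointing to the middle, across the lid's front edge. Stays where left (friction 0.04 N m); starts from 0.5 to 1.57; must be below 0.2 for the lid to come off or go on.
- button_right (a joint): Right turnbutton, mirror image of the left: 0 = open, pointing to the front; grows clockwise seen from above to 1.57 = stop, pointing to the box's middle across the lid.
- button_left_grip (a point): On the left turnbutton's axis, 30 mm above the rim, inside its red fin: 10 mm thick, 40 mm long along the plate, centred on the axis, 16 to 42 mm above the rim. The plate is 22 mm wide, underside 10 mm above the rim, and reaches 51 mm from the axis; a skirt on its trailing edge comes down in front of the lid. x points along the fin, away from the plate's tip; z up.
- button_right_grip (a point): The same point of the right turnbutton.
- lid: Loose flat wooden lid, 168 mm (its x) by 172 mm (its y) by 8 mm, 0.22 kg, home on the box at the start. On top, in the middle, a darker grip bar 12 mm thick (x), 70 mm long (y), 32 mm tall (from 8 to 40 mm above the underside). Origin at the centre of its underside, z up; it fits either way round (half a turn makes no difference).
- jar_a: Spice jar with red cap, 45 mm diameter, 106 mm tall, cap 21 mm high, 0.11 kg. Stands upright at the start; origin at the centre of its underside, z up. May be absent.
- jar_b: Another red-capped spice jar, 45 mm diameter, 106 mm tall, 0.11 kg. Stands upright at the start; origin at the centre of its underside, z up. May be absent.
- jar_c: Another red-capped spice jar, 45 mm diameter, 106 mm tall, 0.11 kg. Stands upright at the start; origin at the centre of its underside, z up. May be absent.
- jar_d: Another red-capped spice jar, 45 mm diameter, 106 mm tall, 0.11 kg. Stands upright at the start; origin at the centre of its underside, z up. May be absent.
- mug: Green and white coffee mug, 64x89x48 mm; leave it alone.
- garlic: Garlic bulb, 60 mm; leave it alone.
- timer: Pale green and white wind-up kitchen timer, 69 mm across, 56 mm tall; leave it alone.

How it is judged (in metres and radians):
On the way, in this order (a step that is already met when the one before it is completed fails the run):
1. every spice jar present stands upright on the floor of the box (x of jar_a in the frame of spice_box between -0.066 and 0.066 m and y of jar_a in the frame of spice_box between -0.072 and 0.072 m and z of jar_a in the frame of spice_box between 0 and 0.016 m and angle between each of jar_a, jar_b, jar_c, jar_d's own z axis and vertical below 0.2 rad and x of jar_b in the frame of spice_box between -0.066 and 0.066 m and y of jar_b in the frame of spice_box between -0.072 and 0.072 m and z of jar_b in the frame of spice_box between 0 and 0.016 m and x of jar_c in the frame of spice_box between -0.066 and 0.066 m and y of jar_c in the frame of spice_box between -0.072 and 0.072 m and z of jar_c in the frame of spice_box between 0 and 0.016 m and x of jar_d in the frame of spice_box between -0.066 and 0.066 m and y of jar_d in the frame of spice_box between -0.072 and 0.072 m and z of jar_d in the frame of spice_box between 0 and 0.016 m), for 0.2 s.
2. the lid lies flat on the rim, its back edge home under the lip (all of step 1 and x of lid in the frame of lid_home between -0.008 and 0.008 m and y of lid in the frame of lid_home between -0.008 and 0.008 m and z of lid in the frame of lid_home between -0.004 and 0.004 m and angle between lid's own z axis and vertical below 0.035 rad), for 0.2 s.
At the end, for the whole second after the job is handed in: Every spice jar present stands upright (within 0.2 rad) on the floor of the box; the lid lies flat on the rim within 8 mm of home in x and y, its back edge under the lip; both turnbuttons are turned across it (at least 1.3 of 1.57 rad); all at rest (all of step 2 and value of joint each of button_left, button_right above 1.3 rad and linear speed of lid below 0.02 m/s and linear speed of each of jar_a, jar_b, jar_c, jar_d below 0.03 m/s); the robot touches nothing.
It fails at once if the mug is knocked aside (more than 3 cm) (distance of mug from where it was at the start of the episode above 0.03 m).
It fails at once if the garlic is knocked aside (more than 3 cm) (distance of garlic from where it was at the start of the episode above 0.03 m).
It fails at once if the timer is knocked aside (more than 3 cm) (distance of timer from where it was at the start of the episode above 0.03 m).
Of jar_a, jar_b, jar_c, jar_d only 2 to 3 are there at a start; the rules pass over those that are not, and their reading is None.
At some moment in a run one of lid may be knocked a few centimetres aside while the robot is not near it.
It also fails if it takes over 210 s, if anything falls off the work surface, if the arm or the gripper's body presses on something with over 40 N, if the wrist force passes 120 N, or if a joint passes its speed limit or range.

## Working session

There is one attempt and no reset: what is moved stays moved. The work goes in short steps, Python scripts to look and compute and a tool call to move; the robot and the scene stay as the last step left them, time stands still between calls to the robot, and variables do not carry over. Pictures are saved under pics/ and viewed, at most 14 in all, crops included, and the job is handed in when it is done.

Besides the shell and the picture viewer there is one more tool, called by a JSON object that holds its "op" and its "data", one argument or row to a line. send_rows: Moves the arm, as the interface text tells. Its arguments: {"type":"object","properties":{"increments":{"type":"array","items":{"type":"array"}},"newtons":{"type":"number"}},"required":["increments"]}

```bash
ls; mkdir -p pics; python3 - <<'E'
from rig import *
import cv2,json,numpy as np
s=get_state();print(s)
for n in("scene","top"):
    d=snapshot(n);cv2.imwrite(f"pics/{n}0.png",d["pixels"][:,:,::-1]);print({k:(np.round(v,4).tolist() if k!="pixels" else 0) for k,v in d.items()})
E
```

```text
pics
{'time_s': 0.0, 'joint_pos': array([-1.26639354e+00,  1.31177691e-01,  1.48930279e+00,  1.06955660e-05,
        1.52299493e+00, -8.54285738e-02]), 'joint_velocities': array([-0.00075637,  0.00055159, -0.00078934,  0.00062692, -0.00045067,
       -0.00109315]), 'tau': array([ 4.87098041e-04, -5.69393063e+01, -5.00557065e+01, -2.46501622e-04,
        1.46213325e-02,  1.95247543e-05]), 'tcp_pos': array([ 227.86411028, -554.45942548,  238.22164001]), 'orientation': array([ 9.81063621e-01,  1.93683469e-01, -9.75535187e-05, -9.36325060e-04]), 'wrist_force': array([ 1.1433671 ,  0.73098866, -0.15482598]), 'wrist_torque': array([-0.00053052,  0.04771456,  0.00569308]), 'grip_force': 0.0, 'finger_gap': 85.38827161977055}
{'pixels': 0, 'fx': 374.1452, 'fy': 374.1452, 'cx': 316.273, 'cy': 201.6174, 'world_from_camera': [[0.9744, 0.1073, -0.1977, 369.2158], [-0.2247, 0.426, -0.8764, -1113.9649], [-0.0098, 0.8983, 0.4392, 626.4747], [0.0, 0.0, 0.0, 1.0]]}
{'pixels': 0, 'fx': 404.3773, 'fy': 404.3773, 'cx': 315.7396, 'cy': 201.7696, 'world_from_camera': [[-0.0015, 0.9962, -0.0865, 474.7154], [-1.0, -0.0018, -0.0038, -78.2171], [-0.004, 0.0865, 0.9962, 1355.7687], [0.0, 0.0, 0.0, 1.0]]}
```

View pics/scene0.png

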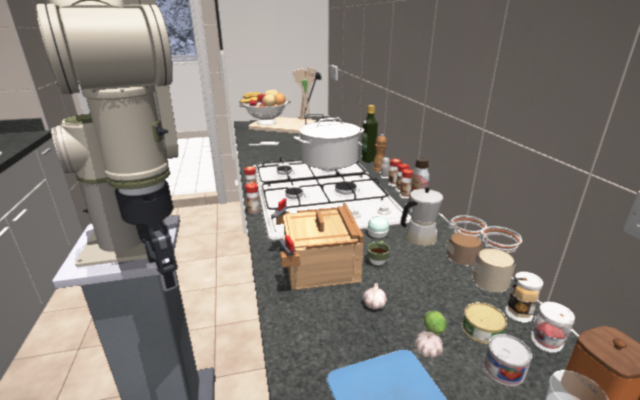

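View pics/top0.png

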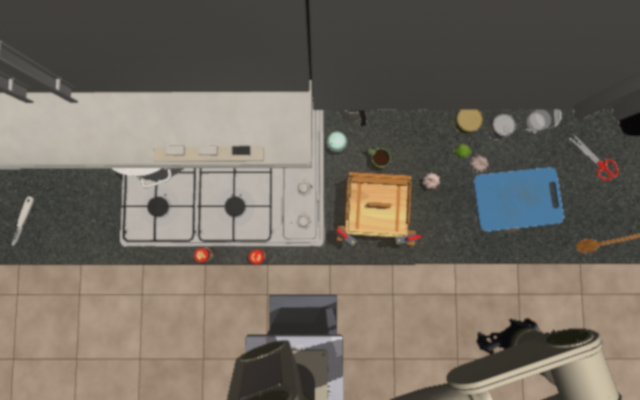

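The top view shows jars at about (203,256) and (257,256), and the box around (379,208) with red fins at (345,236) and (411,239). I'll enlarge these areas.

```bash
cat > h.py <<'E'
from rig import *
import cv2,numpy as np
from scipy.spatial.transform import Rotation as R
def cam(n):
    s=get_state() if n=="wrist" else None
    d=snapshot(n); 
    if s is not None:
        T=np.eye(4);T[:3,:3]=R.from_quat(s["orientation"]).as_matrix();T[:3,3]=s["tcp_pos"]
        d["world_from_camera"]=T@d["hand_eye"]
    return d
def unproj(d,px,z):
    px=np.atleast_2d(np.float64(px));W=d["world_from_camera"]
    r=np.c_[(px[:,0]-d["cx"])/d["fx"],-(px[:,1]-d["cy"])/d["fy"],-np.ones(len(px))]@W[:3,:3].T
    t=(z-W[2,3])/r[:,2:];return W[:3,3]+t*r
def proj(d,P):
    P=np.atleast_2d(np.float64(P));W=d["world_from_camera"];c=(P-W[:3,3])@W[:3,:3]
    return np.c_[d["cx"]-d["fx"]*c[:,0]/c[:,2],d["cy"]+d["fy"]*c[:,1]/c[:,2]]
def red(d):
    h=cv2.cvtColor(d["pixels"],cv2.COLOR_RGB2HSV)
    return (((h[...,0]<8)|(h[...,0]>172))&(h[...,1]>150)&(h[...,2]>90)).astype(np.uint8)
def blobs(m,lo=15):
    n,l,st,c=cv2.connectedComponentsWithStats(m)
    return [(st[i].tolist(),c[i].round(1).tolist()) for i in range(1,n) if st[i][4]>lo],l
def save(d,name,box=None,k=1):
    im=d["pixels"][:,:,::-1]
    if box: im=im[box[1]:box[3],box[0]:box[2]]
    im=cv2.resize(im,None,fx=k,fy=k,interpolation=cv2.INTER_CUBIC);cv2.imwrite("pics/"+name+".png",im);return im
E
python3 - <<'E'
from h import *
d=cam("top");a=save(d,"t1",(180,160,440,270),3)
for b,c in blobs(red(d))[0]: print(b,c,unproj(d,[c],106)[0].round(),unproj(d,[c],150)[0].round())
e=cam("scene");b=save(e,"t2",(220,150,370,300),2)
for bb,c in blobs(red(e))[0]: print(bb,c,unproj(e,[c],106)[0].round())
im=np.zeros((600,800,3),np.uint8);im[:270,:780]=a[60:];im[270:570,:300]=b
for i,n in enumerate(("")): pass
cv2.imwrite("pics/m1.png",im)
print(np.round(snapshot("wrist")["hand_eye"],3).tolist())
E
```

```text
[597, 159, 21, 21, 201] [606.5, 169.0] [ 684. -979.  106.] [ 677. -948.  150.]
[336, 228, 11, 10, 43] [341.0, 232.5] [ 488. -151.  106.] [ 488. -149.  150.]
[407, 235, 14, 5, 46] [414.0, 237.2] [ 473. -375.  106.] [ 473. -365.  150.]
[194, 248, 15, 15, 118] [201.6, 254.9] [420. 277. 106.] [422. 265. 150.]
[249, 250, 15, 14, 143] [256.0, 256.4] [415. 110. 106.] [417. 103. 150.]
[258, 95, 6, 6, 26] [259.9, 97.2] [ 594. 1751.  106.]
[250, 100, 7, 5, 24] [252.7, 102.1] [ 528. 1580.  106.]
[391, 160, 21, 17, 155] [402.4, 168.1] [991. 130. 106.]
[245, 168, 10, 6, 47] [249.4, 170.9] [415. 248. 106.]
[246, 183, 11, 9, 75] [251.3, 187.7] [411.  86. 106.]
[278, 199, 7, 11, 45] [281.4, 204.3] [493. -67. 106.]
[286, 235, 8, 17, 76] [289.2, 242.8] [ 481. -295.  106.]
[501, 370, 21, 9, 90] [510.8, 374.5] [ 766. -773.  106.]
[[-0.0, 0.947, 0.32, 83.318], [1.0, 0.0, 0.0, 0.281], [0.0, 0.32, -0.947, -134.917], [0.0, 0.0, 0.0, 1.0]]
```

View pics/m1.png

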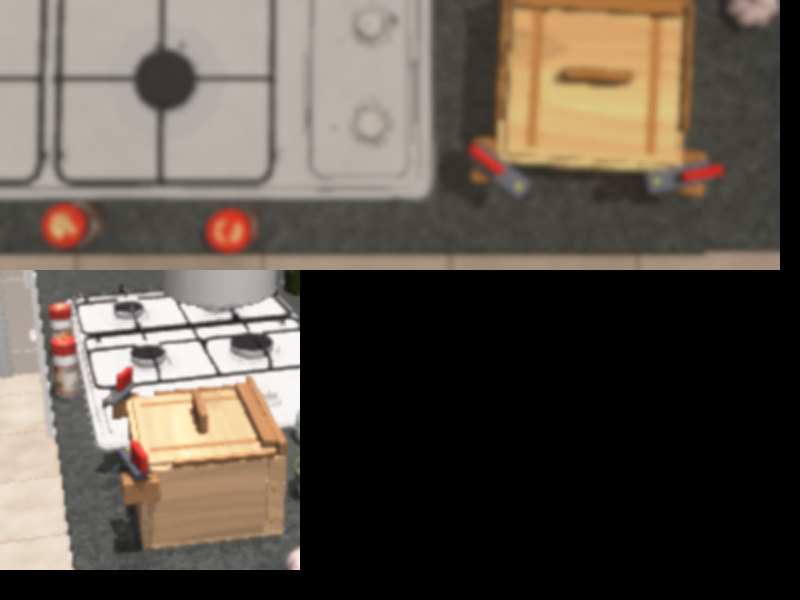

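Two jars are present, at about (416,270) and (413,105). The box is around (545,-263) and turned slightly, and both buttons are partly open. I'll go above the box for a wrist look.

{"op": "send_rows", "data": {
  "increments": [
    [8.5,[10,-5,-11.2],7],
    [8.5,[34.3,-17.3,-11.2],22.3],
    [8.5,[34.3,-17.3,-11.2],22.3],
    [8.5,[34.3,-17.3,-11.2],22.3],
    [8.5,[34.3,-17.3,-11.2],22.3],
    [8.5,[34.3,-17.3,-11.2],22.3],
    [8.5,[34.3,-17.3,-11.2],22.3],
    [8.5,[34.3,-17.3,-11.2],22.3],
    [8.5,[34.3,-17.3,-11.2],22.3],
    [8.5,[34.3,-17.3,-11.2],22.3]
  ]
}}

```text
time_s: 1.5
tcp_pos: [478.7, -265.5, 350.8]
orientation: [1.0, -0.0, -0.0, -0.0]
wrist_force: [-0.6, -0.5, 0.5]
finger_gap: 84.5
grip_force: 0.0
```

```bash
python3 - <<'E'
from h import *
d=cam("wrist");save(d,"w1");np.save("w1.npy",d,allow_pickle=True)
s=get_state();print(s["time_s"],s["tcp_pos"],s["orientation"],d["fx"],d["cx"],d["cy"],s["joint_pos"])
for b,c in blobs(red(d))[0]: print(b,c,unproj(d,[c],150)[0].round())
E
```

```text
1.55 [ 478.73963252 -265.58129765  350.92390813] [ 9.99999761e-01 -6.04167230e-04 -3.24473665e-04 -8.58871558e-05] 323.30760414419115 317.62155022052906 198.1252501575163 [-5.99994414e-01 -3.01532322e-02  1.45292499e+00 -2.26767043e-04
  1.71945362e+00  9.71976732e-01]
[190, 152, 37, 29, 499] [208.9, 165.0] [ 486. -150.  150.]
[391, 168, 39, 19, 479] [409.6, 177.1] [ 472. -364.  150.]
[1, 192, 48, 36, 1035] [25.9, 208.6] [437.  58. 150.]
```

View pics/w1.png

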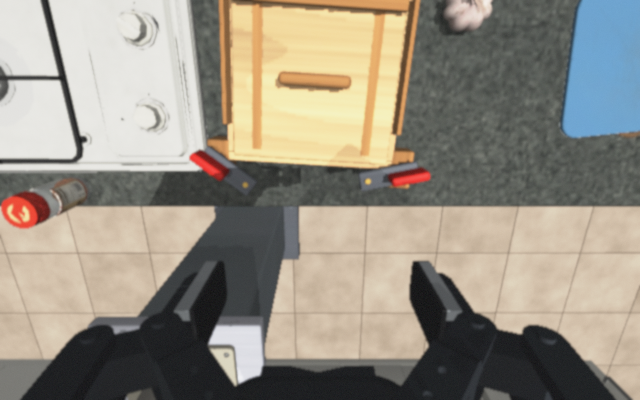

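Wrist view: the fins are at (209,165) and (410,177), the lid's front corners at (229,152) and (393,166), and the bar is centred at (314,80). Now I'll work out the box pose and fin angles.

```bash
python3 - <<'E'
from h import *
d=np.load("w1.npy",allow_pickle=True).item()
c=unproj(d,[[229,152],[393,166]],126)[:,:2];b=unproj(d,[[280,76],[350,82]],158)[:,:2]
l=unproj(d,[[231,4],[408,14]],142)[:,:2]
for p in(c,b,l):
    v=p[0]-p[1];print(p.round(),p.mean(0).round(),np.linalg.norm(v).round(),np.degrees(np.arctan2(-v[0],v[1])).round(1))
_,L=blobs(red(d))
for (bb,cc),nm in zip(_,"LRJ"):
    m=(L==L[int(bb[1])+bb[3]//2,int(cc[0])]);ys,xs=np.nonzero(m)
    P=unproj(d,np.c_[xs,ys],155)[:,:2];u,s,v=np.linalg.svd(P-P.mean(0),full_matrices=False)
    r=cv2.minAreaRect(P.astype(np.float32));print(nm,P.mean(0).round(1),v[0].round(3),np.degrees(np.arctan2(v[0,1],v[0,0])).round(1),r)
E
```

```text
[[ 495. -166.]
 [ 479. -351.]] [ 487. -258.] 186.0 -5.0
[[ 574. -230.]
 [ 568. -296.]] [ 571. -263.] 67.0 -4.7
[[ 637. -185.]
 [ 629. -350.]] [ 633. -268.] 166.0 -2.9
L [ 486.7 -151.8] [-0.627 -0.779] -128.8 ((487.039794921875, -151.23448181152344), (38.482147216796875, 16.456018447875977), 51.323123931884766)
R [ 473.5 -362.4] [ 0.17  -0.985] -80.2 ((473.6905822753906, -362.77984619140625), (14.655207633972168, 40.290225982666016), 12.585317611694336)
J [ 432.  -268.6] [-0.002 -1.   ] -90.1 ((398.783447265625, -267.26708984375), (873.9759521484375, 477.3785400390625), 89.972900390625)
```

{"op": "send_rows", "data": {
  "increments": [
    [4.5,[0.8,-11.4,8],-51],
    [4.5,[0.8,-11.4,12],-51],
    [4.5,[0.8,-11.4,14],-51],
    [4.5,[0.8,-11.4,14],-51],
    [4.5,[0.8,-11.4,14],-51],
    [4.5,[0.8,-11.4,17],-51],
    [4.5,[0.8,-11.4,20.3],-51],
    [4.5,[0.8,-11.4,20.3],-51],
    [4.5,[0.8,-11.4,20.3],-51]
  ],
  "newtons": 25
}}

```text
time_s: 2.68
tcp_pos: [487.8, -151.3, 149.4]
orientation: [0.903, 0.43, 0.0, 0.0]
wrist_force: [-0.0, 0.5, 1.0]
finger_gap: 45.0
grip_force: 0.0
```

{"op": "send_rows", "data": {
  "increments": [
    [0.5,[0,0,0],0],
    [0.5,[0,0,0],0],
    [0.5,[0,0,0],0],
    [0.5,[0,0,0],0],
    [0.5,[0,0,0],0],
    [0.5,[0,0,0],0]
  ]
}}

```text
time_s: 3.42
tcp_pos: [486.7, -149.7, 149.9]
orientation: [0.902, 0.431, -0.0, -0.001]
wrist_force: [-11.5, 7.1, 13.8]
finger_gap: 9.2
grip_force: 26.4
```

{"op": "send_rows", "data": {
  "increments": [
    [0.5,[0,-0.2,-0.3],0],
    [0.5,[0,-0.2,-0.3],10],
    [0.5,[0,-0.2,-0.3],20],
    [0.5,[0,-0.2,-0.3],30],
    [0.5,[0,-0.2,-0.3],40],
    [0.5,[0,-0.2,-0.3],48],
    [0.5,[0,-0.2,-0.3],54],
    [0.5,[0,-0.2,-0.3],54],
    [0.5,[0,-0.2,-0.3],54]
  ]
}}

```text
time_s: 4.55
tcp_pos: [486.9, -150.7, 150.3]
orientation: [1.0, -0.026, 0.001, 0.001]
wrist_force: [11.2, -8.0, -19.0]
finger_gap: 9.5
grip_force: 25.7
```

{"op": "send_rows", "data": {
  "increments": [
    [4.5,[0,0,0],0],
    [4.5,[0,0,0],0],
    [4.5,[0,0,-4],0],
    [4.5,[0,5,-7],-10],
    [4.5,[-0.1,10,-7],-20],
    [4.5,[-0.2,16,-7],-30],
    [4.5,[-0.2,21.3,-7],-40],
    [4.5,[-0.2,21.3,-7],-50],
    [4.5,[-0.2,21.3,-7],-60],
    [4.5,[-0.2,21.3,-7],-70],
    [4.5,[-0.2,21.3,-7],-80],
    [4.5,[-0.2,21.3,-7],-90],
    [4.5,[-0.2,21.3,-7],-100],
    [4.5,[-0.2,21.3,-7],-103],
    [4.5,[-0.2,21.3,-4],-103],
    [4.5,[-0.2,21.3,-0.1],-103],
    [4.5,[-0.2,21.3,-0.1],-103]
  ]
}}

```text
time_s: 6.68
tcp_pos: [471.1, -360.1, 149.0]
orientation: [0.643, 0.766, 0.0, -0.003]
wrist_force: [-0.5, 0.6, -0.0]
finger_gap: 44.9
grip_force: 0.0
```

{"op": "send_rows", "data": {
  "increments": [
    [0.5,[0,0,0],0],
    [0.5,[0,0,0],0],
    [0.5,[0,0,0],0],
    [0.5,[0,0,0],0],
    [0.5,[0,0,0],0],
    [0.5,[0,0,0],0]
  ]
}}

```text
time_s: 7.42
tcp_pos: [472.4, -363.1, 155.0]
orientation: [0.643, 0.766, -0.001, 0.001]
wrist_force: [-9.0, 1.1, 6.5]
finger_gap: 9.4
grip_force: 26.8
```

{"op": "send_rows", "data": {
  "increments": [
    [0.5,[0,-0.1,0],-10],
    [0.5,[0,-0.1,0],-20],
    [0.5,[0,-0.1,0],-30],
    [0.5,[0,-0.1,0],-40],
    [0.5,[0,-0.1,0],-50],
    [0.5,[0,-0.1,0],-60],
    [0.5,[0,-0.1,0],-68],
    [0.5,[0,-0.1,0],-74],
    [0.5,[0,-0.1,0],-74],
    [0.5,[0,-0.1,0],-74]
  ]
}}

```text
time_s: 8.68
tcp_pos: [472.7, -362.4, 155.0]
orientation: [0.052, 0.999, -0.001, 0.001]
wrist_force: [-2.5, 3.1, 4.7]
finger_gap: 9.2
grip_force: 26.5
```

{"op": "send_rows", "data": {
  "increments": [
    [4.5,[0,0,0],0],
    [4.5,[0,0,0],0],
    [4.5,[0,0,-5],0],
    [4.5,[-2,3,-7],10],
    [4.5,[-5,6,-7],20],
    [4.5,[-8.7,10.9,-7],30],
    [4.5,[-8.7,10.9,-7],40],
    [4.5,[-8.7,10.9,-7],50],
    [4.5,[-8.7,10.9,-7],60],
    [4.5,[-8.7,10.9,-7],70],
    [4.5,[-8.7,10.9,-7],80],
    [4.5,[-8.7,10.9,-7],88.3],
    [4.5,[-8.7,10.9,-7],88.3],
    [4.5,[-8.7,10.9,-4],88.3],
    [4.5,[-8.7,10.9,1.1],88.3],
    [4.5,[-8.7,10.9,1.1],88.3]
  ]
}}

```text
time_s: 10.68
tcp_pos: [567.9, -261.8, 137.7]
orientation: [0.732, 0.681, -0.001, -0.003]
wrist_force: [0.5, 0.2, 0.7]
finger_gap: 45.2
grip_force: 0.0
```

```bash
python3 - <<'E'
from h import *
d=cam("wrist");a=save(d,"w2");t=cam("top");save(t,"t3",(320,160,440,260),5)
s=get_state();print(s["tcp_pos"],s["orientation"])
E
```

```text
[ 569.65630012 -262.748113    141.7719206 ] [ 7.32249617e-01  6.81036230e-01 -1.36756483e-04 -3.63613852e-04]
```

View pics/w2.png

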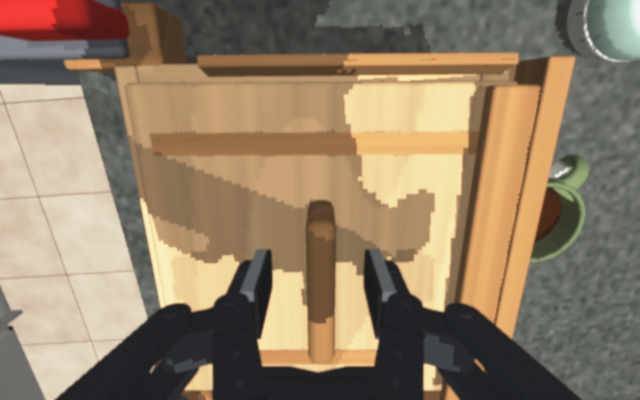

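The bar at (320,280) sits between the open fingers, and the left button now points to the front. Next I need to find where the lid can go.

```bash
python3 - <<'E'
from h import *
d=np.load("w1.npy",allow_pickle=True).item()
print(unproj(d,[[581,2],[562,128],[570,138],[600,135],[300,206],[600,206],[466,28],[440,10],[492,12],[200,170]],0).round())
t=cam("top");print(unproj(t,[[475,180],[483,231],[563,222],[431,190],[431,263],[500,263],[379,263],[480,170],[464,158]],0).round())
E
```

```text
[[ 670. -612.    0.]
 [ 507. -626.    0.]
 [ 492. -642.    0.]
 [ 496. -685.    0.]
 [ 384. -237.    0.]
 [ 384. -716.    0.]
 [ 639. -465.    0.]
 [ 661. -428.    0.]
 [ 658. -497.    0.]
 [ 444.  -84.    0.]]
[[ 665. -611.    0.]
 [ 493. -631.    0.]
 [ 523. -899.    0.]
 [ 632. -462.    0.]
 [ 388. -455.    0.]
 [ 388. -684.    0.]
 [ 388. -283.    0.]
 [ 699. -629.    0.]
 [ 741. -576.    0.]]
```

{"op": "send_rows", "data": {
  "increments": [
    [0.5,[0,0,0],0],
    [0.5,[0,0,0],0],
    [0.5,[0,0,0],0],
    [0.5,[0,0,0],0],
    [0.5,[0,0,0],0],
    [0.5,[0,0,0],0]
  ],
  "newtons": 60
}}

```text
time_s: 11.58
tcp_pos: [570.2, -263.1, 142.9]
orientation: [0.733, 0.681, 0.0, 0.001]
wrist_force: [-1.8, -0.1, 5.0]
finger_gap: 10.8
grip_force: 60.2
```

The lid bar is gripped (10.8 mm). I'll draw it forward 5 cm, lift it, and set it down right of the box at about (498,-512).

{"op": "send_rows", "data": {
  "increments": [
    [0.5,[0,-1,-0.1],0],
    [0.5,[0,-2,-0.1],0],
    [0.5,[0,-3,-0.1],0],
    [0.5,[0,-4,-0.2],0],
    [0.5,[0,-5.3,-0.3],0],
    [0.5,[0,-5.3,-0.5],0],
    [0.5,[0,-5.3,-3],0],
    [0.5,[0,-5.3,-7],0],
    [0.5,[0,-5.3,-9],0],
    [0.5,[0,-5.3,-9],0]
  ]
}}

```text
time_s: 12.82
tcp_pos: [518.0, -259.4, 233.0]
orientation: [0.733, 0.68, 0.0, 0.002]
wrist_force: [0.4, -0.9, -2.2]
finger_gap: 11.2
grip_force: 59.1
```

{"op": "send_rows", "data": {
  "increments": [
    [0.5,[-4,0,0],0],
    [0.5,[-10,0,0],0],
    [0.5,[-15,0,0],0],
    [0.5,[-20,0,0],0],
    [0.5,[-25.4,0,0],0],
    [0.5,[-25.4,0,0],0],
    [0.5,[-25.4,0,3],0],
    [0.5,[-25.4,0,7],0],
    [0.5,[-25.4,0,12],0],
    [0.5,[-25.4,0,17],0],
    [0.5,[-25.4,0,19],0],
    [0.5,[-25.4,0,20],0],
    [0.5,[-25.4,0,20],0],
    [0.5,[-25.4,0,20],0]
  ]
}}

```text
time_s: 14.58
tcp_pos: [499.3, -513.5, 34.1]
orientation: [0.733, 0.68, -0.0, 0.002]
wrist_force: [1.1, -0.3, -1.7]
finger_gap: 10.7
grip_force: 59.0
```

{"op": "send_rows", "data": {
  "increments": [
    [0.5,[0,0,0.5],0],
    [0.5,[0,0,0.9],0],
    [0.5,[0,0,0.9],0],
    [0.5,[0,0,0.9],0]
  ]
}}

```text
time_s: 15.08
tcp_pos: [498.4, -512.6, 22.9]
orientation: [0.733, 0.68, -0.0, 0.001]
wrist_force: [2.6, -0.7, 2.0]
finger_gap: 10.9
grip_force: 59.6
```

{"op": "send_rows", "data": {
  "increments": [
    [4,[0,0,0],0],
    [5,[0,0,0],0],
    [5,[0,0,-5],0],
    [8.5,[0,0,-11],0],
    [8.5,[0,0,-17],0],
    [8.5,[3,0,-22],0],
    [8.5,[8,-1,-28],0],
    [8.5,[61,-12.9,-28],0],
    [8.5,[61,-12.9,-28],0],
    [8.5,[61,-12.9,-28],0],
    [8.5,[61,-12.9,-28],0],
    [8.5,[61,-12.9,-28],0],
    [8.5,[61,-12.9,-28],0],
    [8.5,[61,-12.9,-28],0],
    [8.5,[61,-12.9,-28],0],
    [8.5,[61,-12.9,-28],0],
    [8.5,[61,-12.9,-28],0],
    [8.5,[61,-12.9,-28],0],
    [8.5,[61,-12.9,-28],0],
    [8.5,[61,-12.9,-28],0]
  ]
}}

```text
time_s: 17.58
tcp_pos: [415.0, 104.6, 302.2]
orientation: [0.734, 0.679, -0.0, -0.0]
wrist_force: [0.2, 0.2, 0.1]
finger_gap: 85.2
grip_force: 0.0
```

```bash
python3 - <<'E'
from h import *
d=cam("wrist");save(d,"w3")
s=get_state();print(s["tcp_pos"],s["orientation"],s["joint_pos"].round(2))
h=cv2.cvtColor(d["pixels"],cv2.COLOR_RGB2HSV)
for b,c in blobs(red(d))[0]: print(b,c,unproj(d,[c,[b[0]+b[2]/2,b[1]+b[3]/2]],106).round().tolist())
E
```

```text
[415.00201163 104.72901415 302.216659  ] [ 7.33669657e-01  6.79506308e-01 -1.06028050e-04 -3.40314741e-05] [ 0.13 -0.37  1.83 -0.    1.67  0.2 ]
[292, 0, 34, 10, 252] [308.4, 3.6] [[420.0, 260.0, 106.0], [420.0, 259.0, 106.0]]
[296, 143, 42, 43, 1104] [316.4, 163.9] [[415.0, 113.0, 106.0], [416.0, 112.0, 106.0]]
[396, 379, 7, 4, 17] [399.3, 380.1] [[503.0, -189.0, 106.0], [503.0, -190.0, 106.0]]
```

View pics/w3.png

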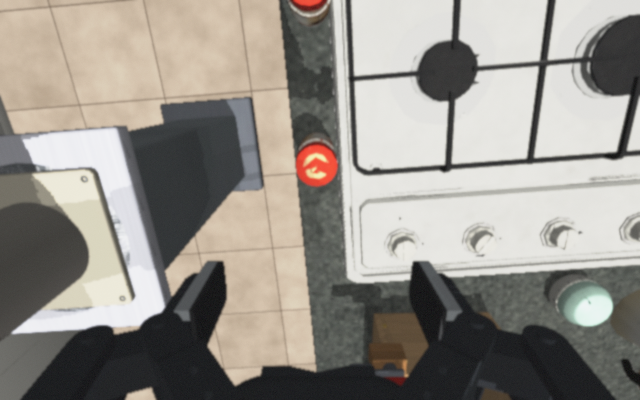

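{"op": "send_rows", "data": {
  "increments": [
    [8.5,[0.7,0,5],0],
    [8.5,[0.7,0,10],0],
    [8.5,[0.7,0,15],0],
    [8.5,[0.7,0,19],0],
    [8.5,[0.7,0,21.8],0],
    [8.5,[0.7,0,21.8],0],
    [8.5,[0.7,0,21.8],0]
  ],
  "newtons": 35
}}

```text
time_s: 18.5
tcp_pos: [416.2, 112.6, 85.6]
orientation: [0.733, 0.68, 0.001, 0.0]
wrist_force: [-0.1, -0.4, 0.1]
finger_gap: 85.2
grip_force: 0.0
```

{"op": "send_rows", "data": {
  "increments": [
    [5.5,[0,0,0],0],
    [5.5,[0,0,0],0],
    [3,[0,0,0],0],
    [3,[0,0,0],0],
    [3,[0,0,0],0],
    [3,[0,0,0],0],
    [3,[0,0,0],0]
  ]
}}

```text
time_s: 19.38
tcp_pos: [415.9, 112.9, 85.3]
orientation: [0.733, 0.68, 0.001, 0.0]
wrist_force: [-2.2, -0.1, 6.8]
finger_gap: 43.7
grip_force: 34.9
```

{"op": "send_rows", "data": {
  "increments": [
    [3,[0,0,-3],0],
    [3,[0,0,-8],0],
    [3,[0,0,-13],0],
    [3,[-2,0,-19],0],
    [3,[-8,3,-19],0],
    [3,[-14,6,-19],0],
    [3,[-20,9,-19],0],
    [3,[-26,12,-19],0],
    [3,[-32,15,-19],0],
    [3,[-37,17.9,-19],0],
    [3,[-40.2,17.9,-19],0],
    [3,[-40.2,17.9,-19],0],
    [3,[-40.2,17.9,-19],0],
    [3,[-40.2,17.9,-19],0]
  ]
}}

```text
time_s: 21.12
tcp_pos: [564.0, -300.2, 274.6]
orientation: [0.733, 0.681, 0.0, 0.0]
wrist_force: [0.1, 0.5, -0.8]
finger_gap: 43.9
grip_force: 36.3
```

```bash
python3 - <<'E'
from h import *
d=cam("wrist");save(d,"w4")
s=get_state();print(s["tcp_pos"],s["orientation"],s["finger_gap"])
E
```

```text
[ 564.0846118  -300.18935836  274.71522399] [7.32426078e-01 6.80846524e-01 1.52975680e-04 1.65226352e-04] 43.570856861979564
```

View pics/w4.png

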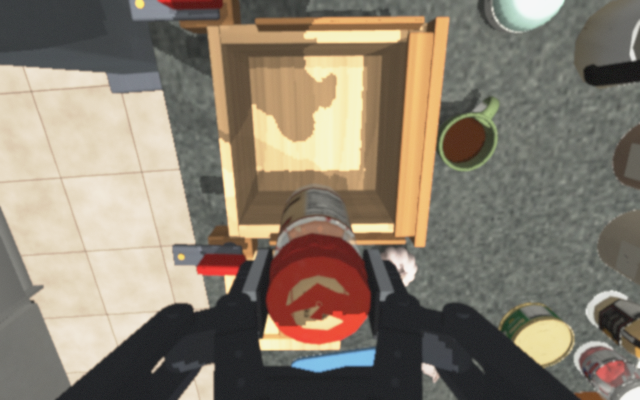

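The box is open and empty, with both buttons pointing to the front. The jar is centred over the cavity's right half, so I'll lower it.

{"op": "send_rows", "data": {
  "increments": [
    [3,[0,0,5],0],
    [3,[0,0,9],0],
    [3,[0,0,12],0],
    [3,[0,0,15],0],
    [3,[0,0,17],0],
    [3,[0,0,17.8],0],
    [3,[0,0,18],0],
    [3,[0,0,18],0],
    [3,[0,0,18],0]
  ]
}}

```text
time_s: 22.3
tcp_pos: [564.6, -301.9, 95.6]
orientation: [0.733, 0.68, 0.0, 0.001]
wrist_force: [-0.2, -0.3, -1.7]
finger_gap: 43.2
grip_force: 36.3
```

{"op": "send_rows", "data": {
  "increments": [
    [3,[0,0,0.2],0],
    [3,[0,0,0.2],0],
    [6.5,[0,0,0.2],0],
    [6.5,[0,0,0.2],0],
    [6.5,[0,0,-4],0],
    [6.5,[0,0,-9],0],
    [6.5,[0,0,-15],0],
    [8.5,[4,0,-20.4],0],
    [8.5,[56,-18.7,-20.4],0],
    [8.5,[56,-18.7,-20.4],0],
    [8.5,[56,-18.7,-20.4],0],
    [8.5,[56,-18.7,-20.4],0],
    [8.5,[56,-18.7,-20.4],0],
    [8.5,[56,-18.7,-20.4],0],
    [8.5,[56,-18.7,-20.4],0],
    [8.5,[56,-18.7,-20.4],0],
    [8.5,[56,-18.7,-20.4],0],
    [8.5,[56,-18.7,-20.4],0],
    [8.5,[56,-18.7,-20.4],0],
    [8.5,[56,-18.7,-20.4],0]
  ]
}}

```text
time_s: 24.8
tcp_pos: [419.5, 269.8, 298.2]
orientation: [0.734, 0.68, -0.0, 0.0]
wrist_force: [0.5, 0.2, -0.1]
finger_gap: 84.8
grip_force: 0.0
```

```bash
python3 - <<'E'
from h import *
d=cam("wrist");t=cam("top");a=save(d,"w5",(160,0,480,400),1)
b=save(t,"t5",(320,160,480,270),3)
im=np.zeros((400,800,3),np.uint8);im[:,:320]=a;im[:330,320:800]=b;cv2.imwrite("pics/m5.png",im)
s=get_state();print(s["tcp_pos"],s["orientation"])
for b,c in blobs(red(d))[0]: print(b,c,unproj(d,[c,[b[0]+b[2]/2,b[1]+b[3]/2]],106).round().tolist())
for b,c in blobs(red(t))[0]: print(b,c,unproj(t,[c],112).round().tolist())
E
```

```text
[419.61804066 269.78061375 298.30245199] [7.33651017e-01 6.79526438e-01 4.30998994e-06 7.04072853e-05]
[296, 140, 41, 43, 962] [316.2, 161.3] [[420.0, 282.0, 106.0], [420.0, 282.0, 106.0]]
[597, 159, 21, 21, 201] [606.7, 169.0] [[683.0, -976.0, 112.0]]
[383, 201, 16, 15, 142] [390.4, 208.4] [[562.0, -303.0, 112.0]]
[340, 226, 5, 14, 50] [341.6, 232.4] [[488.0, -153.0, 112.0]]
[411, 231, 6, 13, 60] [413.6, 237.0] [[474.0, -373.0, 112.0]]
[194, 248, 15, 15, 116] [201.6, 254.8] [[421.0, 276.0, 112.0]]
```

View pics/m5.png

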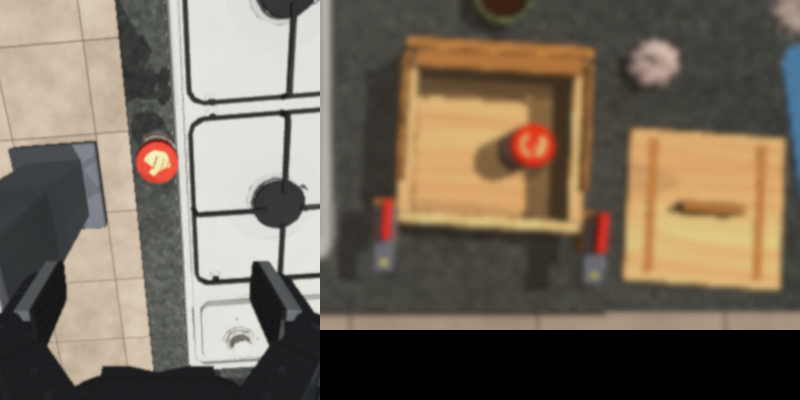

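Jar 1 stands in the box at crop pixel (533,145), the lid lies flat on the right, and jar 2 is at about (420,281). I'll pick jar 2.

{"op": "send_rows", "data": {
  "increments": [
    [8.5,[1.1,0,5],0],
    [8.5,[1.1,0,10],0],
    [8.5,[1.1,0,15],0],
    [8.5,[1.1,0,19],0],
    [8.5,[1.1,0,21.3],0],
    [8.5,[1.1,0,21.3],0],
    [8.5,[1.1,0,21.3],0],
    [5.5,[1.1,0,21.3],0],
    [5.5,[1.1,0,21.3],0],
    [3,[1.1,0,21.3],0],
    [3,[1.1,0,21.3],0],
    [3,[1.1,0,21.3],0],
    [3,[1.1,0,21.3],0],
    [3,[1.1,0,21.3],0]
  ]
}}

```text
time_s: 26.65
tcp_pos: [420.4, 282.3, 86.3]
orientation: [0.733, 0.68, 0.001, 0.0]
wrist_force: [-2.1, -1.2, 5.4]
finger_gap: 43.7
grip_force: 35.3
```

{"op": "send_rows", "data": {
  "increments": [
    [3,[0,0,-3],0],
    [3,[0,0,-8],0],
    [3,[0,0,-13],0],
    [3,[-2,0,-19],0],
    [3,[-8,3,-19],0],
    [3,[-14,6,-19],0],
    [3,[-20,9,-19],0],
    [3,[-26,12,-19],0],
    [3,[-32,15,-19],0],
    [3,[-38,18,-19],0],
    [3,[-44,18.6,-19],0],
    [3,[-49.5,18.6,-19],0],
    [3,[-49.5,18.6,-19],0],
    [3,[-49.5,18.6,-19],0],
    [3,[-49.5,18.6,-19],0],
    [3,[-49.5,18.6,-19],0]
  ]
}}

```text
time_s: 28.65
tcp_pos: [568.9, -223.8, 275.5]
orientation: [0.732, 0.681, 0.0, 0.0]
wrist_force: [0.3, 0.4, -0.5]
finger_gap: 43.4
grip_force: 36.1
```

{"op": "send_rows", "data": {
  "increments": [
    [3,[0,0,5],0],
    [3,[0,0,9],0],
    [3,[0,0,12],0],
    [3,[0,0,15],0],
    [3,[0,0,17],0],
    [3,[0,0,17.8],0],
    [3,[0,0,18],0],
    [3,[0,0,18],0],
    [3,[0,0,18],0]
  ]
}}

```text
time_s: 29.78
tcp_pos: [569.3, -225.9, 96.5]
orientation: [0.733, 0.68, 0.0, 0.001]
wrist_force: [-0.0, 1.1, -1.1]
finger_gap: 43.6
grip_force: 36.1
```

{"op": "send_rows", "data": {
  "increments": [
    [3,[0,0,0.2],0],
    [3,[0,0,0.2],0],
    [6.5,[0,0,0.2],0],
    [6.5,[0,0,0.2],0],
    [6.5,[0,0,-4],0],
    [6.5,[0,0,-9],0],
    [6.5,[0,0,-15],0],
    [6.5,[-4,0,-18],0],
    [4.5,[-29,-4.9,-18],0],
    [4.5,[-29,-4.9,-18],0],
    [4.5,[-29,-4.9,-18],0],
    [4.5,[-29,-4.9,-18],0],
    [4.5,[-29,-4.9,-18],0],
    [4.5,[-29,-4.9,-18],0],
    [4.5,[-29,-4.9,-18],0],
    [4.5,[-29,-4.9,-18],0]
  ]
}}

```text
time_s: 31.78
tcp_pos: [499.1, -509.8, 275.8]
orientation: [0.732, 0.681, 0.0, 0.0]
wrist_force: [0.0, -0.3, -0.6]
finger_gap: 45.2
grip_force: 0.0
```

```bash
python3 - <<'E'
from h import *
d=cam("wrist");np.save("w6.npy",d,allow_pickle=True);t=cam("top");a=save(d,"w6")
s=get_state();print(s["tcp_pos"],s["orientation"])
for b,c in blobs(red(t))[0]: print(b,c,unproj(t,[c],112).round().tolist())
E
```

```text
[ 498.83377706 -510.14672141  275.75143503] [7.32409660e-01 6.80864176e-01 1.64792381e-05 2.51056557e-04]
[597, 159, 21, 21, 199] [606.6, 169.0] [[683.0, -975.0, 112.0]]
[359, 200, 14, 14, 92] [365.5, 207.0] [[566.0, -227.0, 112.0]]
[383, 201, 16, 15, 141] [390.4, 208.4] [[562.0, -303.0, 112.0]]
[340, 226, 5, 14, 51] [341.6, 232.3] [[489.0, -153.0, 112.0]]
[412, 231, 4, 13, 43] [413.7, 237.2] [[473.0, -373.0, 112.0]]
```

View pics/w6.png

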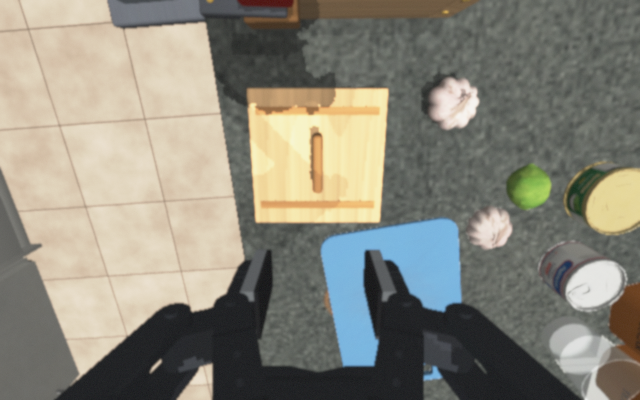

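Both jars stand in the box and the buttons are open. The lid lies flat with its bar running from (317,130) to (319,192) and corners at (248,88), (388,88), (381,222), (255,222).

```bash
python3 - <<'E'
from h import *
d=np.load("w6.npy",allow_pickle=True).item()
b=unproj(d,[[317,130],[318.5,192]],40)[:,:2];v=b[0]-b[1];print(b.round(),b.mean(0).round(1),np.degrees(np.arctan2(v[1],v[0])))
c=unproj(d,[[248,88],[388,88],[381,222],[255,222]],8)[:,:2];print(c.round(),c.mean(0).round(1))
for e in((0,3),(1,2)):
    v=c[e[0]]-c[e[1]];print(np.degrees(np.arctan2(v[1],v[0])).round(1))
for e in((1,0),(2,3)):
    v=c[e[0]]-c[e[1]];print(np.degrees(np.arctan2(v[1],v[0])).round(1)+90)
E
```

```text
[[ 502. -471.]
 [ 499. -545.]] [ 500.4 -508. ] 87.20349310126741
[[ 424. -421.]
 [ 589. -433.]
 [ 579. -603.]
 [ 410. -591.]] [ 500.5 -511.8]
85.0
86.7
85.8
85.8
```

{"op": "send_rows", "data": {
  "increments": [
    [4.5,[-0.3,0,6],0],
    [4.5,[-0.3,0,12],0],
    [4.5,[-0.3,0,17],0],
    [4.5,[-0.3,0,21],0],
    [4.5,[-0.3,0,24],0],
    [4.5,[-0.3,0,25.2],0],
    [4.5,[-0.3,0,25.2],0],
    [4.5,[-0.3,0,25.2],0],
    [0.5,[-0.3,0,25.2],0],
    [0.5,[-0.3,0,25.2],0],
    [0.5,[-0.3,0,25.2],0],
    [0.5,[-0.3,0,25.2],0],
    [0.5,[-0.3,0,25.2],0],
    [0.5,[-0.3,0,25.2],0]
  ],
  "newtons": 60
}}

```text
time_s: 33.62
tcp_pos: [498.4, -514.9, 24.8]
orientation: [0.733, 0.68, -0.0, 0.001]
wrist_force: [-1.0, 1.1, 5.3]
finger_gap: 11.2
grip_force: 61.3
```

{"op": "send_rows", "data": {
  "increments": [
    [0.5,[0,0,-2],0],
    [0.5,[0,0,-7],0],
    [0.5,[0,0,-12],0],
    [0.5,[0,0,-17],0],
    [0.5,[0,0,-21],0],
    [0.5,[4,0,-21],0],
    [0.5,[10,0,-21],0],
    [0.5,[15,0.2,-21],0],
    [0.5,[20,0.2,-21],0],
    [0.5,[25.4,0.3,-21],0],
    [0.5,[25.4,0.3,-21],0],
    [0.5,[25.4,0.3,-21],0],
    [0.5,[25.4,0.3,-21],0],
    [0.5,[25.4,0.3,-21],0]
  ]
}}

```text
time_s: 35.38
tcp_pos: [519.5, -262.1, 233.3]
orientation: [0.733, 0.68, -0.0, -0.0]
wrist_force: [1.0, -0.5, -2.1]
finger_gap: 10.9
grip_force: 60.1
```

```bash
python3 - <<'E'
from h import *
d=cam("wrist");save(d,"w7")
s=get_state();print(s["tcp_pos"],s["orientation"],s["finger_gap"])
E
```

```text
[ 519.51852418 -261.91423638  233.15895414] [ 7.33394375e-01  6.79803400e-01 -5.47502527e-05 -1.54780675e-04] 10.829993287136183
```

View pics/w7.png

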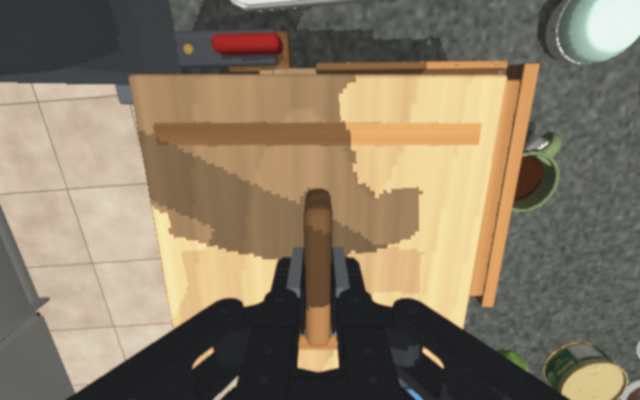

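{"op": "send_rows", "data": {
  "increments": [
    [0.5,[0,0,3],0],
    [0.5,[0,0,6],0],
    [0.5,[0,0,7.5],0],
    [0.5,[0,0,8.2],0],
    [0.5,[0,0,8.5],0],
    [0.5,[0,0,8.5],0],
    [0.5,[0,0,8.5],0]
  ]
}}

```text
time_s: 36.3
tcp_pos: [520.3, -261.4, 149.3]
orientation: [0.733, 0.68, 0.0, 0.001]
wrist_force: [0.1, -1.2, -2.7]
finger_gap: 10.7
grip_force: 60.1
```

{"op": "send_rows", "data": {
  "increments": [
    [0.5,[0,0,0.3],0],
    [0.5,[0,0.5,0.3],0],
    [0.5,[0,1.5,0.3],0],
    [0.5,[0,2.5,0.3],0],
    [0.5,[0,3.3,0.35],0],
    [0.5,[0,4,0.4],0],
    [0.5,[0,4.5,0.4],0],
    [0.5,[0,4.9,0.4],0],
    [0.5,[0,4.9,0.4],0],
    [0.5,[0,4.9,0.4],0]
  ]
}}

```text
time_s: 37.55
tcp_pos: [569.3, -264.9, 144.8]
orientation: [0.733, 0.68, 0.0, 0.001]
wrist_force: [2.8, -1.1, 4.0]
finger_gap: 10.8
grip_force: 61.0
```

{"op": "send_rows", "data": {
  "increments": [
    [3,[0,0,0],0],
    [4,[0,0,0],0],
    [4,[0,0,0],0],
    [4.5,[0,0,-4],0],
    [4.5,[2,-2,-8],10],
    [4.5,[5,-4,-8],20],
    [4.5,[8,-7,-8],30],
    [4.5,[10.8,-9.1,-8],40],
    [4.5,[10.8,-9.1,-8],50],
    [4.5,[10.8,-9.1,-8],60],
    [4.5,[10.8,-9.1,-8],70],
    [4.5,[10.8,-9.1,-8],80],
    [4.5,[10.8,-9.1,-8],88.7],
    [4.5,[10.8,-9.1,-8],88.7],
    [4.5,[10.8,-9.1,-8],88.7]
  ]
}}

```text
time_s: 39.42
tcp_pos: [485.9, -150.2, 224.2]
orientation: [1.0, -0.024, -0.0, -0.0]
wrist_force: [-0.9, -0.4, -0.1]
finger_gap: 45.3
grip_force: 0.0
```

```bash
python3 - <<'E'
from h import *
d=cam("wrist");t=cam("top");a=save(d,"w8",(120,0,520,400),1);b=save(t,"t8",(330,165,430,255),4)
im=np.zeros((400,800,3),np.uint8);im[:,:400]=a;im[:360,400:]=b;cv2.imwrite("pics/m8.png",im)
s=get_state();print(s["tcp_pos"],s["orientation"])
E
```

```text
[ 485.92556644 -150.2386167   224.28395228] [ 9.99693087e-01 -2.47736124e-02  1.92784260e-05 -1.97230967e-06]
```

View pics/m8.png

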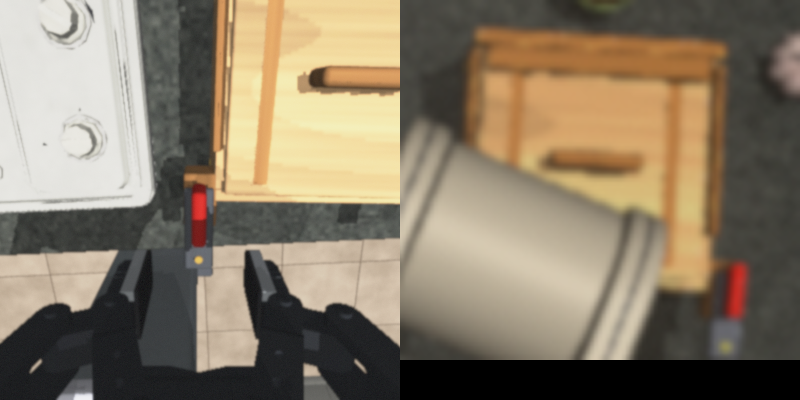

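The lid lies home under the lip, and the left fin at (198,215) is centred between the fingers. I'll grip it and turn it closed.

{"op": "send_rows", "data": {
  "increments": [
    [4.5,[0,0,4],0],
    [4.5,[0,0,7.2],0],
    [4.5,[0,0,7.2],0],
    [4.5,[0,0,7.2],0],
    [0.5,[0,0,7.2],0],
    [0.5,[0,0,7.2],0],
    [0.5,[0,0,7.2],0],
    [0.5,[0,0,7.2],0],
    [0.5,[0,0,7.2],0],
    [0.5,[0,0,7.2],0]
  ],
  "newtons": 25
}}

```text
time_s: 40.78
tcp_pos: [486.8, -150.9, 153.8]
orientation: [1.0, -0.026, 0.001, 0.001]
wrist_force: [-0.7, -1.3, 6.6]
finger_gap: 9.4
grip_force: 27.5
```

{"op": "send_rows", "data": {
  "increments": [
    [0.5,[0,0,0],-10],
    [0.5,[0,0,0],-20],
    [0.5,[0,0,0],-30],
    [0.5,[0,0,0],-40],
    [0.5,[0,0,0],-50],
    [0.5,[0,0,0],-60],
    [0.5,[0,0,0],-70],
    [0.5,[0,0,0],-80],
    [0.5,[0,0,0],-86],
    [0.5,[0,0,0],-89],
    [0.5,[0,0,0],-89],
    [0.5,[0,0,0],-89]
  ]
}}

```text
time_s: 42.28
tcp_pos: [485.6, -149.5, 153.8]
orientation: [0.731, 0.682, 0.0, -0.001]
wrist_force: [-8.3, 5.4, 13.1]
finger_gap: 9.2
grip_force: 28.4
```

{"op": "send_rows", "data": {
  "increments": [
    [4.5,[0,0,0],0],
    [4.5,[0,0,0],0],
    [4.5,[0,0,-4],0],
    [4.5,[-4,0,-7],-10],
    [4.5,[-9,0,-7],-20],
    [4.5,[-14,0.2,-7],-30],
    [4.5,[-19,0.2,-7],-40],
    [4.5,[-21.3,0.3,-7],-50],
    [4.5,[-21.3,0.3,-7],-60],
    [4.5,[-21.3,0.3,-7],-70],
    [4.5,[-21.3,0.3,-7],-80],
    [4.5,[-21.3,0.3,-7],-88],
    [4.5,[-21.3,0.3,-7],-88],
    [4.5,[-21.3,0.3,-4],-88],
    [4.5,[-21.3,0.3,0],-88],
    [4.5,[-21.3,0.3,0],-88],
    [4.5,[-21.3,0.3,0],-88]
  ]
}}

```text
time_s: 44.4
tcp_pos: [474.6, -363.3, 153.6]
orientation: [0.053, 0.999, -0.0, 0.0]
wrist_force: [0.3, -0.8, 0.8]
finger_gap: 45.2
grip_force: 0.0
```

{"op": "send_rows", "data": {
  "increments": [
    [0.5,[0,0,0],0],
    [0.5,[0,0,0],0],
    [0.5,[0,0,0],0],
    [0.5,[0,0,0],0],
    [0.5,[0,0,0],0],
    [0.5,[0,0,0],0]
  ]
}}

```text
time_s: 45.15
tcp_pos: [475.1, -362.9, 154.2]
orientation: [0.052, 0.999, -0.0, 0.001]
wrist_force: [-0.1, 4.2, 6.4]
finger_gap: 9.1
grip_force: 26.8
```

{"op": "send_rows", "data": {
  "increments": [
    [0.5,[0,0,0],10],
    [0.5,[0,0,0],20],
    [0.5,[0,0,0],30],
    [0.5,[0,0,0],40],
    [0.5,[0,0,0],50],
    [0.5,[0,0,0],60],
    [0.5,[0,0,0],70],
    [0.5,[0,0,0],80],
    [0.5,[0,0,0],86],
    [0.5,[0,0,0],89],
    [0.5,[0,0,0],89],
    [0.5,[0,0,0],89]
  ]
}}

```text
time_s: 46.65
tcp_pos: [472.0, -365.4, 154.2]
orientation: [0.737, 0.675, -0.003, 0.0]
wrist_force: [-14.3, -6.4, 7.9]
finger_gap: 9.4
grip_force: 29.3
```

Both turned. I'll release, back off upward and check.

{"op": "send_rows", "data": {
  "increments": [
    [4.5,[0,0,0],0],
    [4.5,[0,0,0],0],
    [4.5,[0,0,-4],0],
    [4.5,[0,0,-10],0],
    [4.5,[-5,0,-15],0],
    [4.5,[-10,0,-20],0],
    [4.5,[-16,0,-20],0],
    [4.5,[-22,0,-20],0],
    [4.5,[-22,0,-20],0],
    [4.5,[-22,0,-20],0],
    [4.5,[-22,0,-20],0]
  ]
}}

```text
time_s: 48.02
tcp_pos: [456.0, -580.8, 353.5]
orientation: [0.737, 0.676, 0.0, 0.001]
wrist_force: [0.5, -0.8, 0.7]
finger_gap: 44.8
grip_force: 0.0
```

```bash
python3 - <<'E'
from h import *
t=cam("top");e=cam("scene");a=save(t,"t9",(330,165,430,255),4);b=save(e,"s9",(260,180,380,300),3)
im=np.zeros((400,800,3),np.uint8);im[:360,:400]=a;im[:360,400:760]=b;cv2.imwrite("pics/m9.png",im)
s=get_state();print(s["tcp_pos"],s["wrist_force"])
for n,c in (("home",[570.2,-263,120]),("L",[486,-150.5,150]),("R",[473,-363.5,150])): print(n,proj(t,c))
for b,c in blobs(red(t))[0]: print(b,c)
E
```

```text
[ 456.0425402  -580.74644548  353.92722743] [ 0.14271025 -0.5233657   0.75243509]
home [[377.61763214 205.51247478]]
L [[341.66292396 233.04514845]]
R [[413.48794369 237.32759981]]
[597, 159, 21, 21, 198] [606.6, 169.0]
[335, 231, 14, 4, 41] [341.1, 232.9]
[407, 236, 14, 4, 48] [414.1, 237.4]
```

View pics/m9.png

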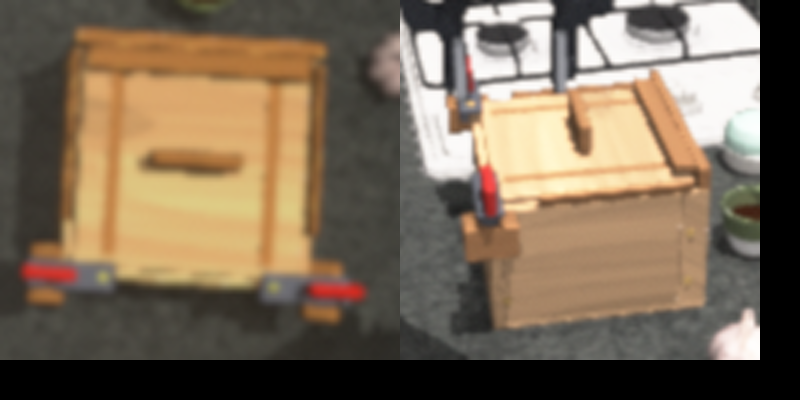

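Both plates lie across the lid's front edge at (65,275) and (310,288). The lid is flat under the lip, and the arm is clear of the box.

```bash
python3 -c "from rig import *;print(close_job())"
```

```text
the job is handed in; nothing more can be done
None
```

I handed the job in at about 48 s: both red-capped jars present stand in the box, the lid is home under the lip, both turnbuttons are turned across it, and I left the mug, garlic and timer alone; the rig gave no verdict.

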